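Refill the dishwasher-ball jar through the funnel

ROBOT

A 6-joint arm with a two-finger parallel gripper is mounted at the origin on the work surface. World frame = base frame: x ahead of the robot, y to its left, z up, the work surface at z = 0. Lengths are in m, angles in rad, forces in N, time in s.
With the tool pointing down it reaches from about 0.35 to 0.925 m from the base axis. Payload 6.4 kg.
Tool frame: the origin (TCP) lies where the fingers leave the gripper's body, on its centre line; the fingertips stand 73 mm ahead of it and the grasp point (between the pads) lies 54 mm ahead of it; z points along the fingers, y is the line along which they close (so a half turn about z gives the same grasp; the last joint's range is limited). The gripper opens to 85 mm and grips with 20 to 120 N. Pads are 22 mm wide; open, the fingers measure 114 mm over their backs; the gripper's body (76 mm by 85 mm) begins 54 mm behind the grasp point. The pads swing forward as they close: fully open they stand 13 mm farther back than shut.
Start: joints at [-1.355, 0.245, 1.558, -0, 1.339, -0.174], TCP at [0.247, -0.601, 0.304] pointing down, gripper open.
Joint ranges: [-3.13, 3.13], [-1.02, 2.26], [0.13, 2.54], [-0.95, 4.09], [0.21, 2.88], [-2.74, 2.74]. Speed limits (rad/s): [2.57, 2.57, 3.14, 3.14, 3.14, 3.14].

INTERFACE

Orientations are given as a unit quaternion [w, x, y, z].
In Python, from plant import * gives the robot as it stands. Calls block until the motion is done:
- move_ptp(position, orientation): joint-space move of the TCP to a pose.
- servo_line(position, ori=None, vel=0.15, guard=None): straight line of the TCP; ori=None keeps the orientation; vel is the mean speed in m/s. With guard (N) it stops when the force on the tool has changed by that much, and returns True; else False.
- set_joints(angles): joint-space move.
- open_jaws() and grasp(strength=None): open the fingers fully, or close them until they stop; strength is the grip in N (None keeps the last).
- sleep(seconds).
- inverse_kinematics(position, orientation): joint angles nearest the present ones, or None.
- get_image(name): name is "side" or "top" or "wrist"; returns the picture (384x512x3 uint8, blue, green, red); there is no depth.
- camera_info(name): a dict with "fov_y" (degrees; the focal length in pixels is half the picture's height over the tangent of half this angle, whatever the lens; pixels are square), "cx", "cy" (the principal point, pixels), "extrinsics" (4x4, takes a point from camera to world coordinates); the wrist camera has in their place "hand_eye" (4x4, takes a point from camera to tool coordinates, whose origin is the TCP and whose axes are the flange's). Camera axes: x right, y down, z forward; pixel columns grow to the right and rows downward; lengths in m; the calibration is good to about 2 mm. A picture is of the moment at which its call begins: read the wrist's pose just before it. camera_info takes no time and is no camera call.
A pose or a line that the arm cannot do raises MotionError and nothing moves.
- finish_job(): hands the job in; it is judged then, once.
Readings, each from a call of its own:
- current_clock(): time.
- current_qpos(): joint angles.
- current_dq(): joint speeds.
- current_tau(): joint torques, N m.
- current_tcp_pos(): TCP position.
- current_eef_rot(): TCP orientation.
- current_force(): force on the tool from outside, world axes, zero at the start.
- current_torque(): the same for the moment, N m.
- current_opening(): finger opening in m.
- current_gripper_force(): force on a finger pad.
Only numpy, scipy, OpenCV 4.12 (cv2) and the standard library are available. Lean on these libraries where they do the work, as an engineer would, in place of code of your own. Each camera call takes 0.05 s, during which the arm holds its last target. There are 200 camera calls.

TASK

Refill the glass jar by the sink: gently slide its carriage fully home against the stop so that the jar is under the green funnel, then tip all six detergent balls from the yellow scoop through the funnel into the jar. Put the empty scoop back down upright on the striped mat, lowering it rather than letting it drop, and leave the other things on the counter where they are.

Things in the scene. Friction and masses are not known exactly. Their poses are not given: they have to be found in the camera images.
- scoop: yellow open scoop, black handle, 205 mm long, 96 to 150 g, holding six balls. Origin: centre of the pan's underside; z up; -x the pouring front, +x the handle. Pan floor x -40 to +42 mm, 58 mm wide; side walls 42 mm high, back 46 mm. In front the floor rises at 24 degrees to a lip: the balls stay in when level, and roll out once the front is tipped down well beyond 24 degrees (55 empties it).
- scoop_grip (a point): middle of the scoop's handle: a straight bar along the scoop's x, 80 mm long, 18 mm wide (y), 22 mm high, its middle 82 mm behind the scoop's origin and 36 mm above the pan's underside (free space below it)
- scoop_lip (a point): middle of the scoop's pouring lip, 83 mm in front of the scoop's origin and 21 mm above the pan's underside
- mat: dark grey drying mat with white stripes, 260 mm (x) by 220 mm (y), 4 mm thick, fixed to the counter; origin at the centre of its underside; the scoop starts on it
- stand: fixed refill stand of chrome wire, about 115 mm square, carrying a green funnel; origin on the counter below the funnel's axis. Four legs at x, y = +-56 mm. The carriage runs along its y axis on rails towards -y; its stop is a steel bar on the +y side.
- funnel_mouth (a point): centre of the funnel's round mouth: rim diameter 154 mm, 205 mm above the counter. The funnel narrows to a spout of 57 mm bore whose lower end is 122 mm above the counter
- carriage (a joint): how far the grey jar carriage stands out from its stop, in m: 0 = fully home against the stop, jar right under the spout; up to 0.115 = pulled out to the stand's -y. Slides stiffly (about 1.5 N) and stays where it is left; starts part way out.
- carriage_handle (a point): grip point on the carriage's red upright handle, a post of 20 mm diameter whose top is 80 mm above the counter; this point is on its axis, 55 mm above the counter. Its axis is 140 mm from the jar's axis, on the stand's -y side
- jar (a point): open clear glass jar, outer diameter 74 mm, inner 68 mm, 108 mm tall, held fast in the carriage's shallow tray (its top 118 mm above the counter, 4 mm under the spout); this point is the centre of its underside, z up
- pod0: dishwasher detergent ball, hard, blue with a white band, 24 mm diameter, 14 g; origin at its centre
- pod1: dishwasher detergent ball, hard, blue with a white band, 24 mm diameter, 14 g; origin at its centre
- pod2: dishwasher detergent ball, hard, blue with a white band, 24 mm diameter, 14 g; origin at its centre
- pod3: dishwasher detergent ball, hard, blue with a white band, 24 mm diameter, 14 g; origin at its centre
- pod4: dishwasher detergent ball, hard, blue with a white band, 24 mm diameter, 14 g; origin at its centre
- pod5: dishwasher detergent ball, hard, blue with a white band, 24 mm diameter, 14 g; origin at its centre
- soap_white: bystander: white pump soap dispenser with gold pump, 76 mm diameter, 180 mm tall; origin at the centre of its underside
- soap_amber: bystander: amber pump soap dispenser with gold pump, 68 mm diameter, 170 mm tall; origin at the centre of its underside
- blue_bottle: bystander: blue washing-up liquid bottle, 64 mm diameter, 190 mm tall; origin at the centre of its underside
- mug: bystander: blue mug, 80 mm diameter, 90 mm tall, handle at +y; origin at the centre of its underside
- bowl: bystander: white bowl, 120 mm diameter, 50 mm tall; origin at the centre of its underside
- brush: bystander: flat pastry brush with a wooden handle, lying down, about 200 mm long along its x; origin under its middle

How it is judged:
By the outcome, as a careful person would: the job done as asked, in the order asked, and still so for the second after the job is handed in, with the robot touching nothing.
It also fails if it takes over 72 s, if anything falls off the work surface, if the arm or the gripper's body presses on something with over 40 N, if the wrist force passes 120 N, or if a joint passes its speed limit or range.

## Working session

There is one attempt and no reset: what is moved stays moved. The work goes in short steps, each a Python script; the robot and the scene stay as the last script left them, time stands still between calls to the robot, and variables do not carry over. Pictures are saved under pics/ and viewed, at most 10 in all, crops included, and the job is handed in when it is done.

```bash
ls; mkdir -p pics
python3 - <<'E'
from plant import *
import cv2
for n in ("side","top","wrist"):
    im=get_image(n); cv2.imwrite(f"pics/{n}0.png",im)
    c=camera_info(n); print(n,c)
a=cv2.imread("pics/top0.png");cv2.imwrite("pics/top0b.png",cv2.resize(a,(800,600),interpolation=cv2.INTER_CUBIC))
a=cv2.imread("pics/side0.png");cv2.imwrite("pics/side0b.png",cv2.resize(a,(800,600),interpolation=cv2.INTER_CUBIC))
print(current_clock(),current_eef_rot(),current_opening())
E
```

```text
pics
side {'fov_y': 55.422019930788025, 'cx': 256.38452095537247, 'cy': 191.29803478040446, 'extrinsics': array([[ 0.99811575, -0.03680555,  0.04909486,  0.52728685],
       [-0.06133491, -0.62099062,  0.78141454, -0.6782632 ],
       [ 0.00172706, -0.78295339, -0.62207798,  0.72338776],
       [ 0.        ,  0.        ,  0.        ,  1.        ]])}
top {'fov_y': 53.825666621758565, 'cx': 255.98298763109244, 'cy': 188.1535679135443, 'extrinsics': array([[ 2.87453857e-02, -9.82892906e-01,  1.81920969e-01,
         3.79165174e-01],
       [-9.99586111e-01, -2.80570024e-02,  6.35693496e-03,
         4.81747202e-02],
       [-1.14402921e-03, -1.82028407e-01, -9.83292607e-01,
         1.21252969e+00],
       [ 0.00000000e+00,  0.00000000e+00,  0.00000000e+00,
         1.00000000e+00]])}
wrist {'fov_y': 60.58655621137575, 'cx': 256.44176435147904, 'cy': 190.49423700160756, 'hand_eye': array([[-6.75900212e-04, -9.63770183e-01, -2.66733158e-01,
         6.74308420e-02],
       [ 9.99999655e-01, -5.22860049e-04, -6.44775681e-04,
         1.93961296e-04],
       [ 4.81951464e-04, -2.66733502e-01,  9.63770204e-01,
        -6.80970087e-02],
       [ 0.00000000e+00,  0.00000000e+00,  0.00000000e+00,
         1.00000000e+00]])}
0.15 [-7.70367443e-04  9.81065535e-01  1.93674525e-01 -1.09129929e-05] 0.08522939797407114
```

View pics/top0b.png

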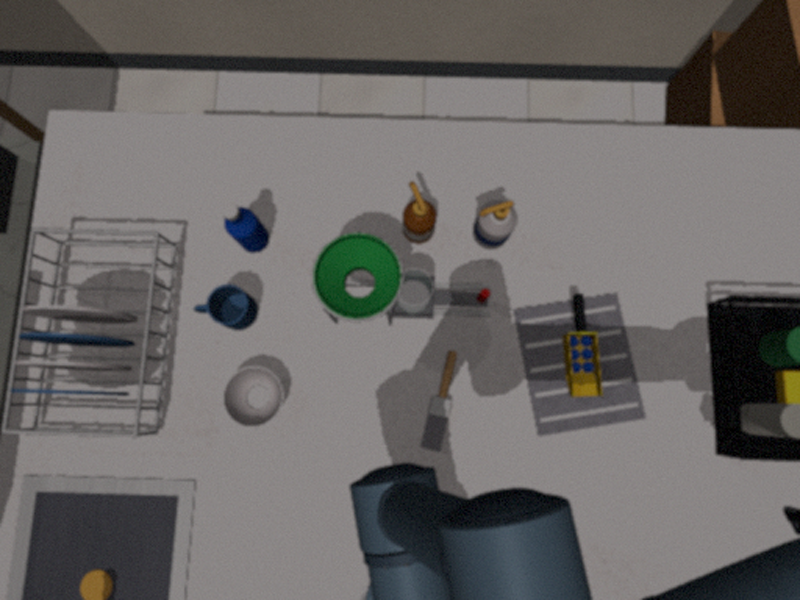

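View pics/side0b.png

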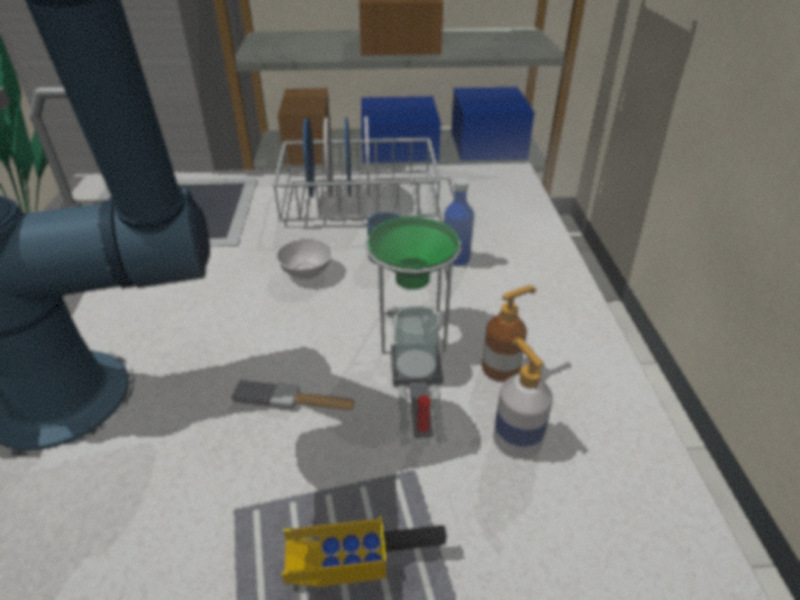

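The top view shows the funnel mouth at about (358,276) and the red post top at (484,295). The scoop handle runs from (578,293) to (581,332), with the lip at (586,397). The side view shows the funnel rim at about (414,245) and the post top at (424,400), both in 800x600 coordinates.

```bash
cat > h.py <<'E'
from plant import *
import numpy as np, cv2
from scipy.spatial.transform import Rotation as R
def cam(n,pose=None):
    c=camera_info(n); f=192/np.tan(np.radians(c["fov_y"]/2))
    if n=="wrist":
        T=np.eye(4); p,q=pose; T[:3,:3]=R.from_quat(np.r_[q[1:],q[0]]).as_matrix(); T[:3,3]=p
        E=T@c["hand_eye"]
    else: E=c["extrinsics"]
    return f,c["cx"],c["cy"],E
def plane(C,u,v,z):
    f,cx,cy,E=C; d=E[:3,:3]@np.array([(u-cx)/f,(v-cy)/f,1]); o=E[:3,3]
    return o+d*(z-o[2])/d[2]
def proj(C,p):
    f,cx,cy,E=C; q=E[:3,:3].T@(np.asarray(p)-E[:3,3]); return q[:2]/q[2]*f+[cx,cy]
def wxyz(M): q=R.from_matrix(M).as_quat(); return np.r_[q[3],q[:3]]
def pose(): return np.array(current_tcp_pos()),np.array(current_eef_rot())
E
python3 - <<'E'
from h import *
t=cam("top");s=cam("side");k=512/800
for n,C,u,v,z in [("mouth",t,358,276,.205),("mouth",s,414,245,.205),("redtop",t,484,295,.08),("redtop",s,424,400,.08),
 ("hend",t,578,293,.051),("hstart",t,581,332,.051),("lip",t,586,397,.025),("hend",s,445,530,.051),
 ("mat",t,515,308,.004),("mat",t,617,293,.004),("mat",t,644,417,.004),("mat",t,540,434,.004),
 ("white",t,495,225,.06),("amber",t,420,222,.05),("jartop",t,412,287,.118),("traycorn",t,433,317,.01),("jartop",s,417,333,.118)]:
    print(n,plane(C,u*k,v*k,z).round(4))
E
```

```text
mouth [0.5954 0.1288 0.205 ]
mouth [0.5991 0.1148 0.205 ]
redtop [ 0.5914 -0.1082  0.08  ]
redtop [ 0.5979 -0.1124  0.08  ]
hend [ 0.6062 -0.2999  0.051 ]
hstart [ 0.528  -0.3038  0.051 ]
lip [ 0.4022 -0.3181  0.025 ]
hend [ 0.6074 -0.3019  0.051 ]
mat [ 0.5801 -0.1829  0.004 ]
mat [ 0.6177 -0.395   0.004 ]
mat [ 0.3664 -0.4394  0.004 ]
mat [ 0.3272 -0.2309  0.004 ]
white [ 0.74   -0.1328  0.06  ]
amber [0.7452 0.019  0.05  ]
jartop [0.5957 0.0329 0.118 ]
traycorn [ 0.5555 -0.0133  0.01  ]
jartop [ 0.5957 -0.0061  0.118 ]
```

```bash
cat >> h.py <<'E'
def tool(yaw,tilt=0):
    c,s=np.cos(yaw),np.sin(yaw)
    D=np.array([[c,s,0],[s,-c,0],[0,0,-1.]])       # pointing down, tool x along yaw
    ax=np.array([-s,c,0])                           # yaw-frame y axis
    return R.from_rotvec(-tilt*ax).as_matrix()@D
def shot(n,name,scale=(800,600)):
    P=pose(); im=get_image(n); cv2.imwrite(f"pics/{name}_raw.png",im)
    cv2.imwrite(f"pics/{name}.png",cv2.resize(im,scale,interpolation=cv2.INTER_CUBIC))
    np.save(f"pics/{name}.npy",np.r_[P[0],P[1]]); return im
E
python3 - <<'E'
from h import *
move_ptp([.50,-.305,.36],wxyz(tool(.09))); sleep(.3); shot("wrist","ws")
move_ptp([.60,-.0,.42],wxyz(tool(0))); sleep(.3); shot("wrist","wf")
print(current_clock(),current_qpos())
# reach check for pour
for yaw in (0.0,.2,-.3,-.8,-1.57):
  for tilt in (0,30,62):
    M=tool(yaw,np.radians(tilt)); S=R.from_euler("ZY",[yaw,-np.radians(tilt)]).as_matrix()
    lip=np.array([.597,.122,.23])+S@[.0,0,0]
    tcp=lip+S@[.165,0,.015]-M[:,2]*.054
    print(yaw,tilt,tcp.round(3),inverse_kinematics(tcp,wxyz(M)))
E
```

```text
3.55 [-1.89817176e-01  5.72912676e-02  1.55753620e+00 -2.07092397e-05
  1.52705396e+00  1.38195717e+00]
0.0 0 [0.762 0.122 0.299] [ 1.23241115e-02  5.29975550e-01  1.19925476e+00 -4.44089210e-16
  1.41236234e+00  1.58312044e+00]
0.0 30 [0.705 0.122 0.372] [ 0.01527209  0.15818209  1.57726043 -0.00988579  0.88262583  1.59030143]
0.0 62 [0.614 0.122 0.408] [ 0.02068545 -0.20160312  1.99745044 -0.06995505  0.26434684  1.6480412 ]
0.2 0 [0.759 0.155 0.299] [ 5.53110917e-02  5.36293669e-01  1.19049203e+00 -4.44089210e-16
  1.41480696e+00  1.42610742e+00]
0.2 30 [0.703 0.144 0.372] [0.02095069 0.15899398 1.57635072 0.11458342 0.89281538 1.34326108]
0.2 62 [0.613 0.125 0.408] [-0.04222759 -0.21188458  2.00609069  0.66896653  0.34851057  0.81628017]
-0.3 0 [0.755 0.073 0.299] [-5.23157250e-02  4.97791555e-01  1.24350737e+00 -4.44089210e-16
  1.40029373e+00  1.81848060e+00]
-0.3 30 [0.701 0.09  0.372] [ 0.00683904  0.15404655  1.58188656 -0.19224182  0.91154438  1.9572666 ]
-0.3 62 [0.613 0.117 0.408] [ 0.11094022 -0.15149179  1.95419287 -0.91589881  0.46086206  2.63459684]
-0.8 0 [0.712 0.004 0.299] [-1.53713129e-01  3.90407071e-01  1.38632604e+00 -4.44089210e-16
  1.36485954e+00  2.21708320e+00]
-0.8 30 [0.673 0.044 0.372] [-0.00528979  0.14037256  1.59709126 -0.42145946  1.05978062  2.50959291]
-0.8 62 [0.609 0.11  0.408] None
-1.57 0 [ 0.597 -0.043  0.299] None
-1.57 30 [0.597 0.014 0.372] None
-1.57 62 [0.597 0.105 0.408] None
```

View pics/ws.png

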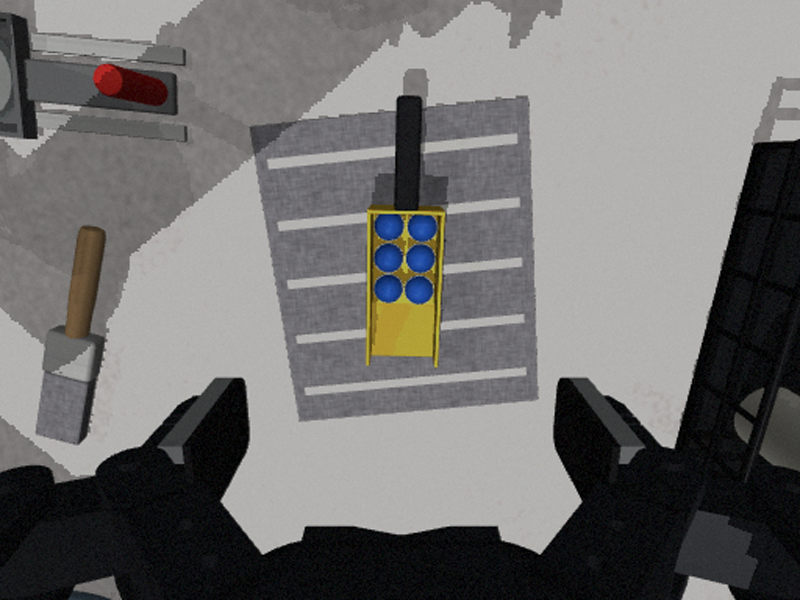

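View pics/wf.png

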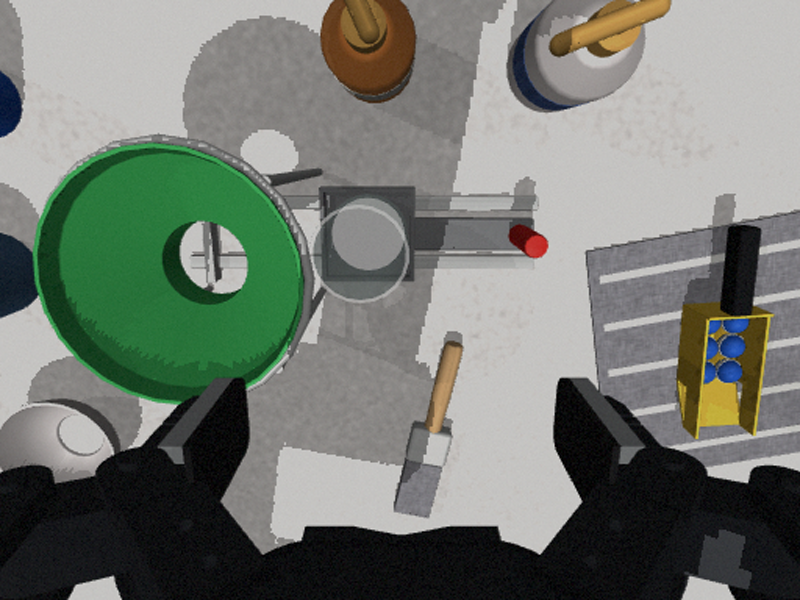

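The `ws` picture shows the handle from (409,97) to (407,208), the lip at (404,356), and the balls in two columns of three. The `wf` picture shows the rim at about (170,272), the post top at (536,245) and the jar rim at (362,253).

Run:
```python
from h import *
k=.64
def W(n): a=np.load(f"pics/{n}.npy"); return cam("wrist",(a[:3],a[3:]))
f=W("wf");s=W("ws")
for n,C,u,v,z in [("mouth",f,170,272,.205),("L",f,34,265,.205),("Rr",f,305,272,.205),("T",f,175,141,.205),("B",f,165,403,.205),("redtop",f,536,245,.08),("jar",f,362,253,.118),("rail",f,535,195,.01),("rail",f,330,200,.01),
 ("hend",s,409,97,.051),("hstart",s,407,208,.051),("backL",s,367,208,.05),("backR",s,445,210,.05),("lip",s,404,356,.025),("redtop",s,107,79,.08),
 ("mat",s,250,127,.004),("mat",s,528,96,.004),("mat",s,538,399,.004),("mat",s,301,420,.004)]:
    print(n,plane(C,u*k,v*k,z).round(4))
```

```text
mouth [0.6043 0.1293 0.205 ]
L [0.6085 0.2052 0.205 ]
Rr [0.6042 0.0531 0.205 ]
T [0.675 0.118 0.205]
B [0.523  0.1422 0.205 ]
redtop [ 0.598  -0.1092  0.08  ]
jar [0.5988 0.0275 0.118 ]
rail [ 0.6322 -0.1237  0.01  ]
rail [0.6281 0.0641 0.01  ]
hend [ 0.606  -0.3018  0.051 ]
hstart [ 0.5306 -0.3073  0.051 ]
backL [ 0.528  -0.2783  0.05  ]
backR [ 0.5316 -0.3351  0.05  ]
lip [ 0.4053 -0.3166  0.025 ]
redtop [ 0.5968 -0.1114  0.08  ]
mat [ 0.5779 -0.1799  0.004 ]
mat [ 0.6196 -0.3936  0.004 ]
mat [ 0.366  -0.4422  0.004 ]
mat [ 0.3259 -0.2291  0.004 ]
```

Run:
```python
from h import *
q=wxyz(tool(0)); grasp(20)
move_ptp([.597,-.175,.22],q); print("opening",current_opening())
print(servo_line([.597,-.175,.105],vel=.15,guard=15))
print(servo_line([.597,-.07,.105],vel=.06,guard=8),current_tcp_pos(),current_force())
print(servo_line([.597,-.015,.105],vel=.015,guard=6),current_tcp_pos(),current_force())
print(current_clock())
```

```text
opening 0.0001381396476724033
False
False [ 0.59700943 -0.0701416   0.10500632] [ 1.29214589 -0.5938513   0.77837908]
True [ 0.59708826 -0.04737627  0.10511782] [-0.98626299 -3.44586422  1.61694491]
9.95
```

Run:
```python
from h import *
print(servo_line([.597,-.015,.105],vel=.012,guard=9),current_tcp_pos(),current_force(),current_clock())
shot("side","s2"); im=cv2.imread("pics/s2_raw.png"); cv2.imwrite("pics/s2c.png",cv2.resize(im[120:300,200:380],(800,800))[:600])
for p in ([.599,.129,.122],[.599,.129,.118],[.597,-.011,.08]): print(((proj(cam("side"),p)-[200,120])*800/180).round())
```

```text
True [ 0.59715132 -0.04723835  0.10520141] [-1.86395665 -3.3937306   2.4735806 ] 10.6417
[284. 264.]
[284. 269.]
[299. 469.]
```

View pics/s2c.png

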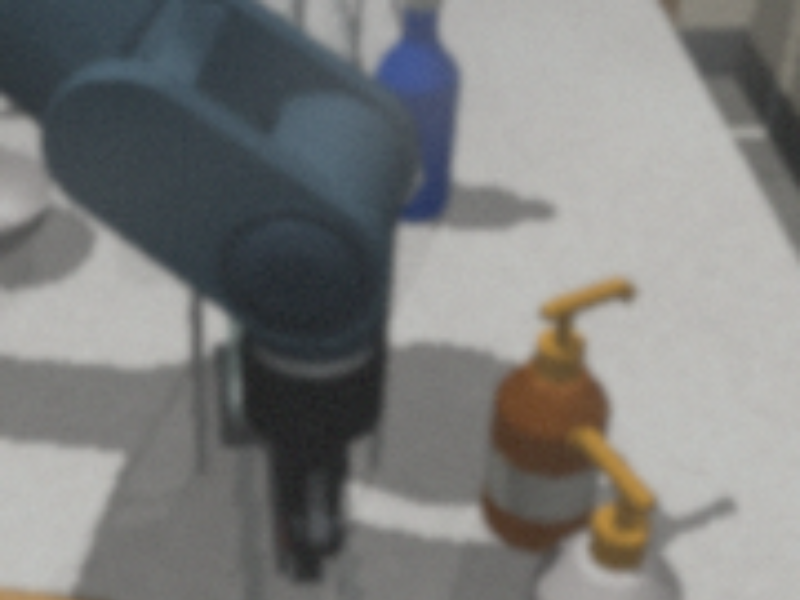

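The hand hides the carriage here: only the arm and gripper show, at about (310,400). I'll back off and look from above.

Run:
```python
from h import *
servo_line([.597,-.09,.105],vel=.1); print(current_force())
servo_line([.597,-.09,.30],vel=.3); move_ptp([.60,-.0,.42],wxyz(tool(0))); open_jaws(); sleep(.2); shot("wrist","wf2"); print(current_clock())
```

```text
[ 0.01707331 -0.39745192  0.64028096]
13.75
```

View pics/wf2.png

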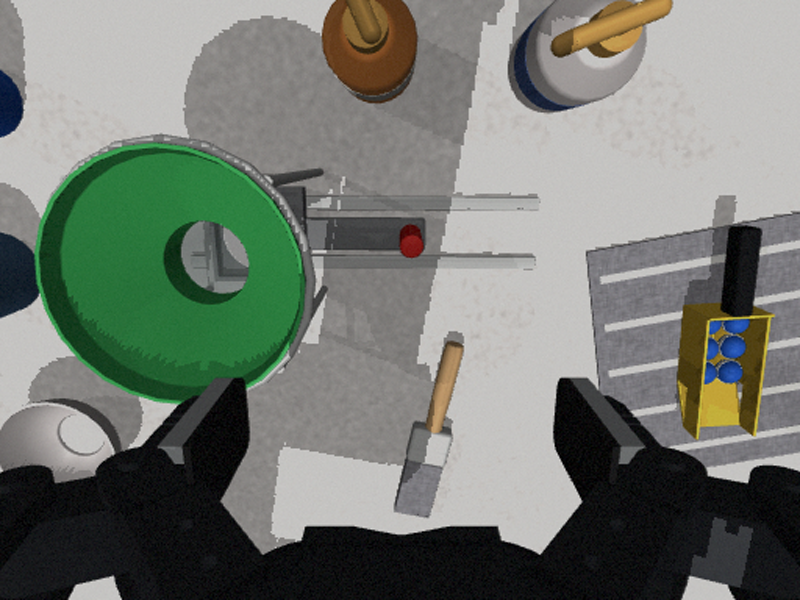

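The post top is now at (411,245), and through the bore I can see the tray edge at about (215,225–278).

Run:
```python
from h import *
k=.64
def W(n): a=np.load(f"pics/{n}.npy"); return cam("wrist",(a[:3],a[3:]))
f=W("wf2");g=W("wf")
P=lambda C,u,v,z: print(u,v,plane(C,u*k,v*k,z).round(4))
P(g,536,245,.08);P(f,411,245,.08)
P(f,206,262,.122)   # lower bore
print("postfoot/plate end"); P(g,535,225,.012);P(f,425,225,.012)
print("tray right edge,left edge"); P(g,414,190,.02);P(f,305,190,.02);P(g,320,190,.02);P(f,215,250,.02)
im=cv2.imread("pics/wf2_raw.png"); cv2.imwrite("pics/wf2c.png",cv2.resize(im[125:200,90:290],(800,300),interpolation=cv2.INTER_CUBIC))
```

```text
536 245 [ 0.598  -0.1092  0.08  ]
411 245 [ 0.5983 -0.0082  0.08  ]
206 262 [0.593  0.1414 0.122 ]
postfoot/plate end
535 225 [ 0.6051 -0.125   0.012 ]
425 225 [ 0.6054 -0.0224  0.012 ]
tray right edge,left edge
414 190 [ 0.6376 -0.0127  0.02  ]
305 190 [0.6378 0.0856 0.02  ]
320 190 [0.6377 0.0713 0.02  ]
215 250 [0.5836 0.1714 0.02  ]
```

View pics/wf2c.png

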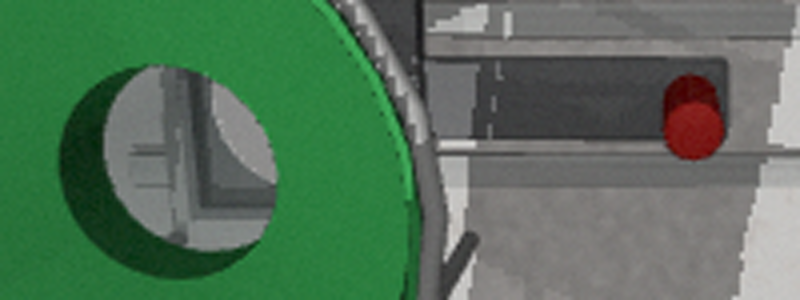

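The crop shows the tray edge (x≈190) flush against the stop bar (x≈180), so the carriage is home. Next I grasp the scoop and check the pour path with IK.

```bash
cat >> h.py <<'E'
FC=np.array([.600,.130,0])
def pour(yaw,tdeg,off=.025,z=None):
    t=np.radians(tdeg); M=tool(yaw,t); S=R.from_euler("ZY",[yaw,-t]).as_matrix()
    if z is None: z=np.interp(tdeg,[0,28],[.268,.225])
    lip=FC+[off*np.cos(yaw),off*np.sin(yaw),z]
    return lip+S@[.165,0,.015]-M[:,2]*.054, wxyz(M)
E
python3 - <<'E'
from h import *
for yaw in (.1,.3,.45,.6):
    print(yaw)
    for t in (0,30,50,62,68):
        p,q=pour(yaw,t); j=inverse_kinematics(p,q); print(t,p.round(3),None if j is None else np.round(j,2))
q=wxyz(tool(.07)); g=[.569,-.305]
move_ptp(g+[.22],q); servo_line(g+[.095],vel=.15,guard=12)
grasp(90); print(current_opening(),current_gripper_force(),current_tcp_pos())
f0=np.array(current_force())
servo_line(g+[.15],vel=.05); sleep(.2); print(np.array(current_force())-f0,current_torque(),current_opening(),current_clock())
shot("side","s3"); im=cv2.imread("pics/s3_raw.png"); cv2.imwrite("pics/s3c.png",cv2.resize(im[200:384,130:376],(800,598),interpolation=cv2.INTER_CUBIC))
E
```

```text
0.1
0 [0.789 0.149 0.337] [ 0.05  0.59  1.05 -0.    1.5   1.52]
30 [0.733 0.143 0.367] [0.03 0.23 1.5  0.04 0.89 1.49]
50 [0.678 0.138 0.396] [ 0.02 -0.    1.78  0.13  0.5   1.41]
62 [0.641 0.134 0.403] [ 0.01 -0.13  1.94  0.31  0.26  1.23]
68 [0.623 0.132 0.404] None
0.3
0 [0.782 0.186 0.337] [ 0.09  0.59  1.05 -0.    1.5   1.36]
30 [0.727 0.169 0.367] [0.05 0.23 1.5  0.16 0.9  1.25]
50 [0.675 0.153 0.396] [-0.   -0.    1.78  0.44  0.56  0.99]
62 [0.64  0.142 0.403] [-0.04 -0.13  1.94  0.85  0.4   0.59]
68 [0.622 0.137 0.404] [-0.06 -0.18  2.02  1.19  0.36  0.27]
0.45
0 [0.771 0.213 0.337] [ 0.13  0.58  1.06 -0.    1.5   1.25]
30 [0.72  0.188 0.367] [0.06 0.23 1.51 0.24 0.93 1.08]
50 [0.67  0.164 0.396] [-0.02  0.    1.78  0.61  0.64  0.74]
62 [0.637 0.148 0.403] [-0.07 -0.12  1.93  1.02  0.54  0.36]
68 [0.621 0.14  0.404] [-0.1  -0.17  2.01  1.27  0.53  0.12]
0.6
0 [0.757 0.237 0.337] [ 0.16  0.56  1.09 -0.    1.49  1.13]
30 [0.71  0.205 0.367] [0.06 0.22 1.51 0.31 0.97 0.91]
50 [0.665 0.174 0.396] [-0.03  0.01  1.77  0.73  0.74  0.55]
62 [0.634 0.153 0.403] [-0.1  -0.1   1.92  1.1   0.69  0.21]
68 [0.619 0.143 0.404] [-0.14 -0.15  1.99  1.3   0.7   0.03]
0.01663840708453839 87.58795738220215 [ 0.56902897 -0.30502447  0.09531884]
[ 0.72304666 -1.88215498 -4.45679428] [ 0.05752766 -0.12076858 -0.00017055] 0.01675951285275541 18.1833
```

View pics/s3c.png

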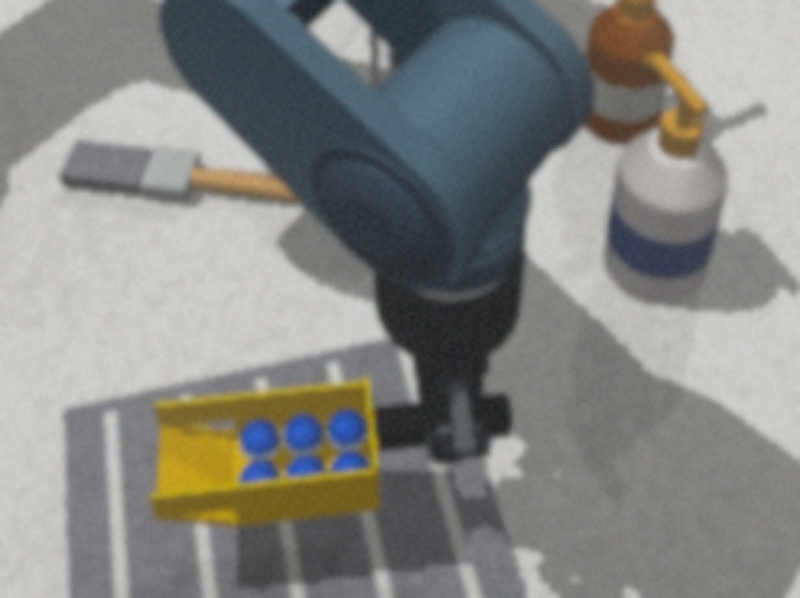

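The scoop is held level with all six balls in the pan, at about (240–370, 430–470) in the crop. I'll carry it over and pour.

Run:
```python
from h import *
Y=.45
F=lambda: np.mean([current_force() for _ in range(5)],0).round(2)
servo_line([.569,-.305,.345],vel=.15)
p,q=pour(Y,0,z=.275); servo_line(p,q,vel=.17); sleep(.2); print("before",F(),current_clock())
for t in (14,26,32,38,44,50,56,62):
    p,q=pour(Y,t); servo_line(p,q,vel=.06 if t>26 else .1)
sleep(.4); print(current_clock())
for dt in (66,60,66): p,q=pour(Y,dt); servo_line(p,q,vel=.12)
sleep(.3)
shot("side","s4");shot("top","t4")
p,q=pour(Y,0,z=.275)
for t in (40,20,0): p,q=pour(Y,t,z=.275 if t==0 else None); servo_line(p,q,vel=.15)
sleep(.2); print("after",F(),current_clock())
shot("side","s5");shot("top","t5");shot("wrist","w5")
L=lambda n,s: cv2.resize(cv2.imread(f"pics/{n}_raw.png")[s],(400,300),interpolation=cv2.INTER_CUBIC)
A=np.s_[90:282,170:426]; B=np.s_[90:282,120:376]
cv2.imwrite("pics/m5.png",np.vstack([np.hstack([L("s4",A),L("s5",A)]),np.hstack([L("t5",B),L("w5",np.s_[:])])]))
```

```text
before [-0.5  -0.29 -1.37] 23.3
27.2333
after [-0.6  -0.14 -2.31] 30.8083
```

View pics/m5.png

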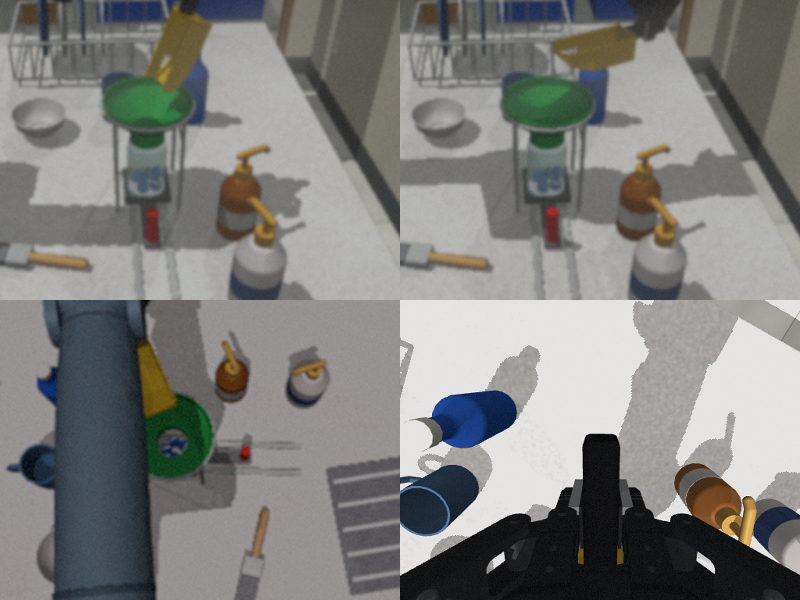

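The mosaic shows the blue balls low in the jar under the spout, at (147,178) in the side view, and the funnel is clear. The carriage is unmoved, so I return the scoop to the mat.

Run:
```python
from h import *
q=wxyz(tool(.07)); g=[.569,-.305]
servo_line(g+[.345],q,vel=.2); servo_line(g+[.12],vel=.15); sleep(.2); print(current_force())
print(servo_line(g+[.0945],vel=.015,guard=4),current_tcp_pos(),current_force(),current_clock())
sleep(.2); open_jaws(); sleep(.3)
servo_line(g+[.25],vel=.15); move_ptp([.50,-.305,.36],wxyz(tool(.09))); sleep(.3)
shot("wrist","w6");shot("side","s6");shot("top","t6"); print(current_clock())
L=lambda n,s: cv2.resize(cv2.imread(f"pics/{n}_raw.png")[s],(400,300),interpolation=cv2.INTER_CUBIC)
cv2.imwrite("pics/m6.png",np.vstack([np.hstack([L("w6",np.s_[:]),L("w6",np.s_[30:246,150:438])]),np.hstack([L("s6",np.s_[170:260,220:340]),L("t6",np.s_[90:282,120:376])])]))
```

```text
[-0.3796192  -0.48225326 -0.53978215]
True [ 0.56910933 -0.30500572  0.09532071] [0.49608227 0.00902794 5.01507728] 37.2917
40.6917
```

View pics/m6.png

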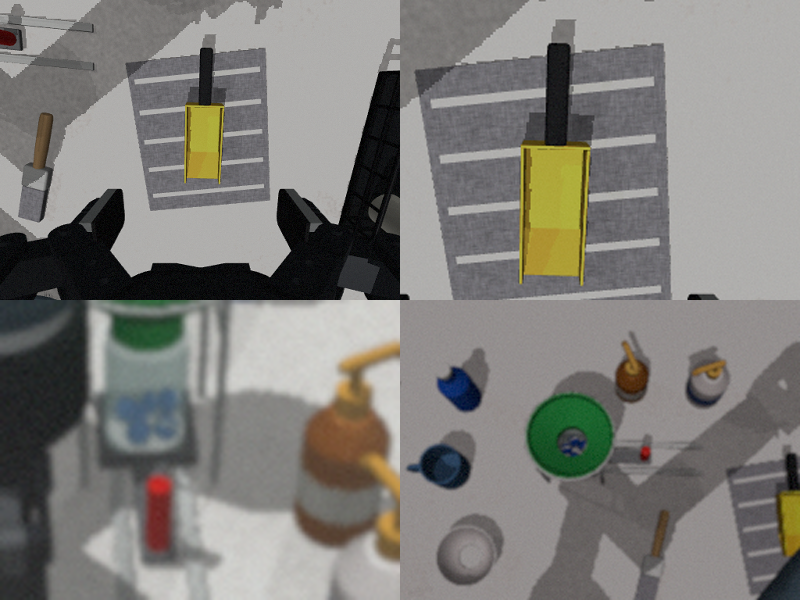

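The empty scoop sits upright on the mat. The balls are in the jar, nothing is left in the funnel or on the counter, and the bystanders haven't moved.

```bash
python3 -c "
from plant import *
print(finish_job(),current_clock())"
```

```text
the job is handed in; nothing more can be done
the job is handed in; nothing more can be done
```

I slid the carriage home, tipped the six balls into the jar, lowered the empty scoop upright onto the mat and handed the job in at about 41 s; final pictures show the scoop, funnel and counter clear of balls, though I could not count all six through the jar.

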